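Check a carving blank with a bridge height gauge

TASK

Check the height of the rectangular wooden block with the bridge gauge: pick the gauge up, lower it gently so that it stands astride the middle of the block with both legs on the bench and its sprung foot resting on the block's top, and let go, leaving it standing there. Do not shift the block, and do not drop the gauge.

Things in the scene. Friction and masses are not known exactly. Their poses are not given: they have to be found in the camera images.
- gauge: Aluminium arch, 0.6 kg, loose. Origin midway between its two legs at their undersides (z = 0 on the bench); z up, y from leg to leg. Legs 34 (x) by 12 by 62 mm high, 96 mm apart inside, 120 outside; beam z 62 to 76. Grip: the column on mid-beam, 34 (x) by 28 (y) mm, z 76 to 142; pinch near its top, across y. Its +x side has a pointer in a slot. A 20 mm round steel foot hangs under mid-beam.
- foot (a joint): The gauge's reading, m: upward slide of its foot. 0 = hanging free at the lower stop, foot's underside 4 mm above the level of the legs' undersides; up to 0.050. A spring pushes it down: 0.75 N at 0, plus 25 N per m, well below the gauge's weight, so the gauge stands on its legs by itself. Astride the 40 mm block, legs on the bench, it reads 0.036.
- block: Plain pale wooden block, 100 long (x) by 45 wide (y) by 40 mm high, 0.13 kg, loose. Origin: centre of its underside; z up. Shorter and taller than the flat strip (150 x 28 x 14) and round rod (26 thick, 150 long) lying beside it in any order; a 40 mm cube offcut lies beyond. The gauge fits over it only crosswise (gauge y along block y, either way round), 25 mm to spare each side.
Mind the look-alikes: they are no part of the job. What is shaped like the block but orange is not meant.

How it is judged:
By the outcome, as a careful person would: the job done as asked, in the order asked, and still so for the second after the job is handed in, with the robot touching nothing.
It also fails if it takes over 35 s, if anything falls off the work surface, if the arm or the gripper's body presses on something with over 40 N, if the wrist force passes 120 N, or if a joint passes its speed limit or range.

ROBOT

A 6-joint arm with a two-finger parallel gripper is mounted at the origin on the work surface. World frame = base frame: x ahead of the robot, y to its left, z up, the work surface at z = 0. Lengths are in m, angles in degrees, forces in N, time in s.
With the tool pointing down it reaches from about 0.35 to 0.875 m from the base axis. Payload 4.2 kg.
Tool frame: the origin (TCP) lies on the front face of the gripper's body, between the roots of the fingers; the fingertips stand finger_overhang ahead of it and the grasp point (between the pads) lies 51 mm ahead of it (finger_overhang is the distance from the TCP to the fingertips, in m); z points along the fingers, y is the line along which they close (so a half turn about z gives the same grasp; the last joint's range is limited). The gripper opens to 87 mm and grips with 3 to 60 N. Pads are 19 mm wide; open, the fingers measure 117 mm over their backs; the gripper's body (75 mm by 190 mm) begins 51 mm behind the grasp point.
Start: joints at [88.671, 22.042, 0.453, 0, -68.411, -14.817], TCP at [0.174, 0.6, 0.292] pointing down, gripper open.
Joint ranges: [-179.83, 179.83], [-69.29, 118.12], [-61.27, 80.66], [-181.25, 117.63], [-171.15, -9.14], [-177.46, 177.46]. Speed limits (degrees/s): [159.86, 159.86, 180, 180, 180, 180].

INTERFACE

Orientations are given as a 3x3 rotation matrix whose columns are the frame's x, y, z axes.
In Python, from station import sense, capture, camera_model, finish_job, finger_overhang gives the robot as it stands. The module is installed in compiled form; this text tells all that it offers.
- The arm moves only by the tool jog_arm, never from a script. Its argument "rows" is a list that holds one entry, the list of rows, each a list of 4 numbers: the shift along the tool's x, y, z in m, then the turn about the tool's z in rad. A call has 1 to 20 rows; each row shifts and turns the commanded pose from where the row before left it, along the tool's axes as they then stand; what a row does not reach is not made up. A row lasts 1/8 s, in which the tool goes at most 62.5 mm and 10.7 degrees, less where a joint would pass 70% of its speed; a pose out of reach is approached as far as the arm can. A call is refused whole if a number of a shift passes 0.0625 or a number of a turn 0.188, either way. A call with a gripper value outside its range is refused whole. "claw" is the opening, from 0 (shut) to 1 (fully open), set as the call begins (left out, the last holds). The fingers move at their own pace and stop on an object; the grip force is fixed at half the most. Time passes only in rows, so rows that do not move let the fingers close. It gives the time, the measured TCP pose, the force, the opening and the grip force at its end, in the units of the state.
- sense(): the state, without advancing time (a new reading comes with each control period).
- capture(name): name is "side" or "top"; returns the picture (384x512x3 uint8, red, green, blue); there is no depth.
- camera_model(name): a dict with "fovy" (degrees; the focal length in pixels is half the picture's height over the tangent of half this angle, whatever the lens; pixels are square), "cx", "cy" (the principal point, pixels), "eye" and "rotation" of the camera in the world. Camera axes: x right, y down, z forward; pixel columns grow to the right and rows downward; lengths in m; the calibration is good to about 2 mm. A picture is of the moment at which its call begins. camera_model takes no time and is no camera call.
- finish_job(): hands the job in; it is judged then, once.
The state is a dict: "time_s": time; "joints": joint angles; "joint_velocities": joint speeds; "effort": joint torques, N m; "tcp_pos": TCP position; "ee_rot": TCP orientation; "wrist_force": force on the tool from outside, world axes, zero at the start; "moment": the same for the moment, N m; "gripper_width": opening from 0.0 (shut) to 1.0 (fully open); "gripper_force": force on a finger pad.
Only numpy, scipy, OpenCV 4.12 (cv2) and the standard library are available. Lean on these libraries where they do the work, as an engineer would, in place of code of your own. Each camera call takes 0.05 s, during which the arm holds its last target. There are 200 camera calls.

## Working session

There is one attempt and no reset: what is moved stays moved. The work goes in short steps, Python scripts to look and compute and a tool call to move; the robot and the scene stay as the last step left them, time stands still between calls to the robot, and variables do not carry over. Pictures are saved under pics/ and viewed, at most 10 in all, crops included, and the job is handed in when it is done.

Besides the shell and the picture viewer there is one more tool, called after ">>>" as name(argument=value, ...), one argument or row to a line, values as JSON. jog_arm: Moves the arm, as the interface text tells. Its arguments: {"type":"object","properties":{"rows":{"type":"array"},"claw":{"type":"number"}},"required":["rows"]}

```bash
mkdir -p pics; python3 - <<'E'
from station import *
import cv2,numpy as np
s=sense();print(s['time_s'],s['tcp_pos'],s['ee_rot'],s['gripper_width'],finger_overhang)
for n in('top','side'):
    cv2.imwrite(f'pics/{n}0.png',cv2.resize(capture(n)[:,:,::-1],(800,600),interpolation=cv2.INTER_CUBIC)); print(camera_model(n))
E
```

```text
0.0 [0.17365826 0.59992304 0.29115436] [[ 9.60498542e-01 -2.78284484e-01 -5.43874353e-04]
 [-2.78285008e-01 -9.60496235e-01 -2.10622762e-03]
 [ 6.37411974e-05  2.17438063e-03 -9.99997634e-01]] 0.9980463486038093 0.0697
{'fovy': 50.47158810639324, 'cx': 253.40663470289005, 'cy': 186.5859209302418, 'eye': array([0.30234211, 0.02238957, 0.9665366 ]), 'rotation': array([[-0.01775668, -0.98223809,  0.1867968 ],
       [-0.99939744,  0.01186354, -0.03261917],
       [ 0.02982372, -0.18726345, -0.98185689]])}
{'fovy': 49.69754528800262, 'cx': 258.3700937993993, 'cy': 184.76317726881769, 'eye': array([0.10014102, 0.47683581, 0.61441867]), 'rotation': array([[-0.76171406, -0.43689643,  0.47844874],
       [-0.64789772,  0.51874781, -0.55778962],
       [-0.00449795, -0.73486205, -0.6782017 ]])}
```

View pics/top0.png

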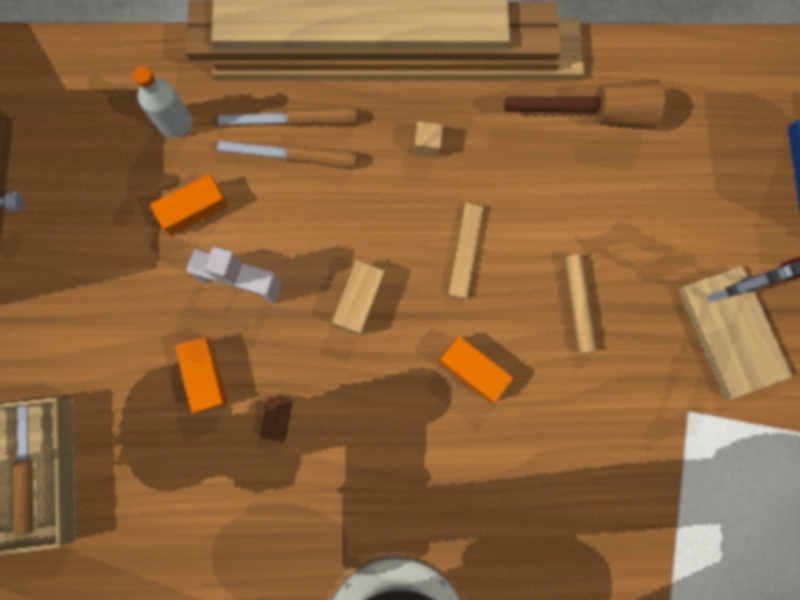

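View pics/side0.png

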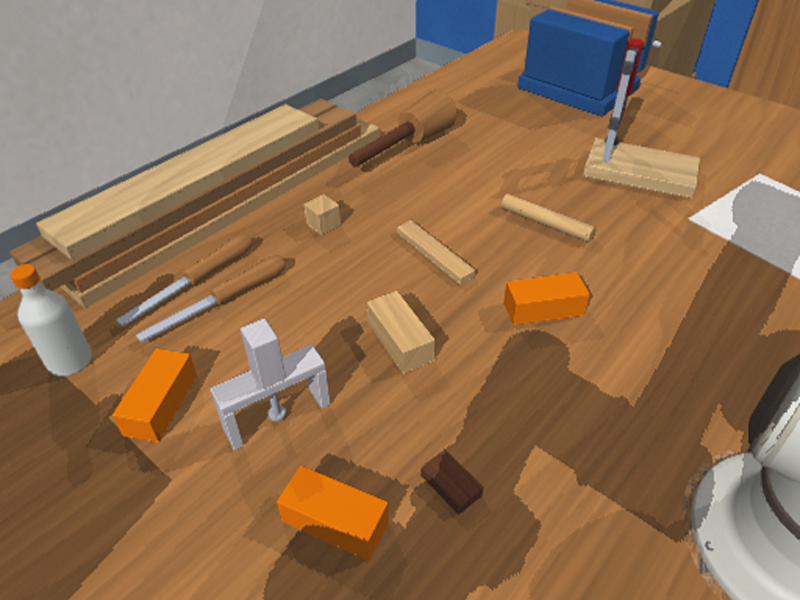

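Candidates in the top view (800x600 pixels):
- pale block: (358,297)
- strip: (467,250)
- rod: (581,303)
- cube: (428,138)
- clamped board: (735,330)
- orange decoys: (188,203), (200,375), (476,369)

I choose the pale block at (358,297). The gauge is at (232,272). In the side view they are at (400,330) and (270,375). Next is a close crop with masks.

```bash
cat >h.py <<'E'
from station import *
import cv2,numpy as np
def ray(n,uv):
    c=camera_model(n);f=192/np.tan(np.radians(c['fovy']/2))
    d=c['rotation']@np.array([(uv[0]-c['cx'])/f,(uv[1]-c['cy'])/f,1]);return c['eye'],d/np.linalg.norm(d)
def plane(n,uv,z):
    e,d=ray(n,uv);return (e+d*(z-e[2])/d[2])
def tri(a,b):
    (e1,d1),(e2,d2)=ray('top',a),ray('side',b)
    t=np.linalg.lstsq(np.c_[d1,-d2],e2-e1,rcond=None)[0];p,q=e1+t[0]*d1,e2+t[1]*d2
    return (p+q)/2,np.linalg.norm(p-q)
def proj(n,p):
    c=camera_model(n);f=192/np.tan(np.radians(c['fovy']/2));q=c['rotation'].T@(np.array(p)-c['eye'])
    return np.array([f*q[0]/q[2]+c['cx'],f*q[1]/q[2]+c['cy']])
E
python3 - <<'E'
from h import *
t=capture('top');s=capture('side')
np.savez('im.npz',t=t,s=s)
a=cv2.resize(t[150:218,112:252,::-1],None,fx=5.6,fy=4*1.4,interpolation=cv2.INTER_NEAREST)
cv2.imwrite('pics/tc.png',a)
b=cv2.resize(s[180:292,130:282,::-1],None,fx=5,fy=5,interpolation=cv2.INTER_NEAREST)
cv2.imwrite('pics/sc.png',b)
for nm,im,r in(('t',t,(150,218,112,252)),('s',s,(180,292,130,282))):
    c=im[r[0]:r[1],r[2]:r[3]];h=cv2.cvtColor(c,cv2.COLOR_RGB2HSV)
    for k,m in(('pale',(h[...,1]>60)&(h[...,1]<140)&(h[...,2]>150)),('palebright',(h[...,1]<140)&(h[...,1]>60)&(h[...,2]>195)),('grey',(h[...,1]<50)&(h[...,2]>120)),('greybright',(h[...,1]<50)&(h[...,2]>185))):
        cs,_=cv2.findContours(m.astype('uint8'),cv2.RETR_EXTERNAL,cv2.CHAIN_APPROX_NONE)
        for q in cs:
            if cv2.contourArea(q)>40:
                q=q+np.array([r[2],r[0]]);R=cv2.minAreaRect(q);print(nm,k,cv2.contourArea(q),np.round(R[0],1),np.round(R[1],1),round(R[2],1))
E
```

```text
t pale 812.5 [228.6 189.4] [20.  43.6] 21.3
t palebright 634.5 [228.9 189.3] [17.4 40.7] 21.4
t grey 302.5 [163.4 179.3] [25.5 17. ] 22.2
t grey 410.5 [134.6 168.3] [28.4 21.5] 9.0
t greybright 66.0 [163.9 183.4] [ 7.5 16.5] 76.0
t greybright 135.0 [138.9 166.3] [11.4 13.9] 18.4
s pale 1260.0 [256.3 211.3] [55.7 29.1] 56.3
s palebright 766.0 [255.8 205.2] [44.4 21. ] 53.1
s grey 67.5 [175.1 262. ] [14.3 11. ] 52.1
s grey 2227.5 [168.5 240.4] [68.2 76.4] 63.9
s greybright 271.0 [151.2 248.9] [15.  30.5] 65.8
s greybright 147.5 [191.8 232.6] [11.6 26.8] 63.4
s greybright 229.0 [164.9 212.8] [15.7 17.9] 63.4
```

View pics/tc.png

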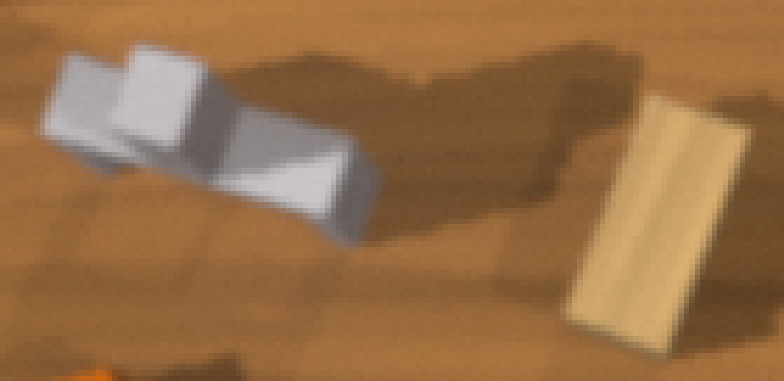

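View pics/sc.png

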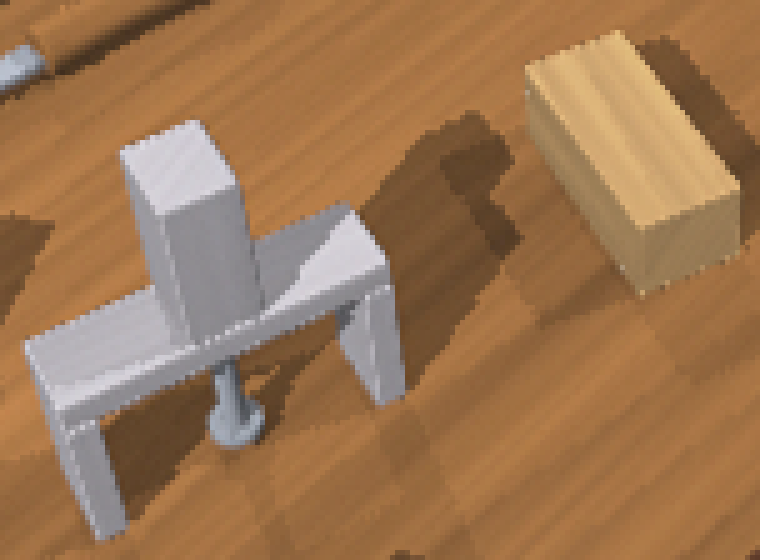

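The top crop shows the gauge column top at about (158,97) and a plain pale, unpainted block at about (659,224). The side crop confirms both: the block is about 100x45 and tall, neither the flat strip nor orange, and the arch's free foot shows at (237,420). Now I turn the corners into world points.

```bash
python3 - <<'E'
from h import *
T=lambda L:[((u+.5)/5.6-.5+112,(v+.5)/5.6-.5+150) for u,v in L]
S=lambda L:[((u+.5)/5-.5+130,(v+.5)/5-.5+180) for u,v in L]
def rep(n,L,z,nm):
    P=np.array([plane(n,p,z)[:2] for p in L]);e=np.roll(P,-1,0)-P
    print(nm,n,'c',P.mean(0).round(4),'len',(np.linalg.norm(e,axis=1)*1000).round(1),'ang',(np.degrees(np.arctan2(e[:,1],e[:,0]))%180).round(1))
ct=T([(138,45),(208,68),(180,148),(108,128)]);cs=S([(121,152),(198,121),(238,184),(163,213)])
bt=T([(650,93),(750,130),(670,355),(565,318)]);bs=S([(525,66),(620,32),(740,184),(640,225)])
mt=T([(68,52),(350,138),(325,220),(42,132)])
ms=S([(25,346),(348,203),(388,265),(65,415)])
rep('top',ct,.142,'col');rep('side',cs,.142,'col');rep('top',mt,.076,'beam');rep('side',ms,.076,'beam')
rep('top',bt,.04,'blk');rep('side',bs,.04,'blk')
m=lambda L:np.mean(L,0)
print(tri(m(ct),m(cs)),tri(m(bt),m(bs)),tri(m(mt),m(ms)))
E
```

```text
col top c [0.5033 0.2285] len [27.5 31.5 27.6 32.9] ang [ 70.8 162.9  73.6 162.6]
col side c [0.5024 0.2316] len [26.  32.3 24.4 31.4] ang [ 72.  161.7  69.8 164.7]
beam top c [0.5037 0.2297] len [118.3  34.3 118.1  33.8] ang [ 72.1 164.4  71.8 164.8]
beam side c [0.5016 0.2319] len [117.8  33.1 115.6  33.6] ang [ 72.7 160.6  73.  164.5]
blk top c [0.4727 0.0474] len [ 44.5  99.6  45.6 100.5] ang [ 68.6 160.1  69.7 159.5]
blk side c [0.4734 0.0507] len [42.7 96.2 42.9 96.9] ang [ 68.  158.9  68.9 158.8]
(array([0.50454001, 0.22975343, 0.13856259]), np.float64(0.0010778877823992485)) (array([0.47368922, 0.04811371, 0.03576239]), np.float64(0.0015597893662405422)) (array([0.50524382, 0.23123613, 0.07078603]), np.float64(0.0011644206127660135))
```

Sizes and heights agree: the gauge is at about (0.503, 0.230) with its y at 72°, and the block is at (0.473, 0.049) with its y at 69°. I'm moving above the gauge.

>>> jog_arm(
  rows=[
    [[0.02, 0.0126, 0, 0], [0.04, 0.0251, 0, 0], [0.045, 0.0283, 0, 0], [0.045, 0.0283, 0, 0], [0.045, 0.0283, 0, 0], [0.045, 0.0283, 0, 0], [0.045, 0.0283, 0, 0], [0.045, 0.0283, 0, 0], [0.045, 0.0283, 0, 0], [0.03, 0.0188, 0, 0], [0.014, 0.009, 0, 0.03], [0, 0, 0, 0]],
  ],
  claw=1,
)

```text
time_s: 1.7
tcp_pos: [0.5031, 0.2295, 0.2921]
ee_rot: [[0.951, -0.309, -0.0], [-0.309, -0.951, -0.0], [-0.0, 0.0, -1.0]]
wrist_force: [-0.3, 0.3, 0.3]
gripper_width: 0.997
gripper_force: 0.0
```

>>> jog_arm(
  rows=[
    [[0, 0, 0.02, 0], [0, 0, 0.03, 0], [0, 0, 0.03, 0], [0, 0, 0.025, 0], [0, 0, 0.011, 0], [0, 0, 0, 0]],
  ],
)

```text
time_s: 2.45
tcp_pos: [0.5025, 0.231, 0.176]
ee_rot: [[0.952, -0.306, -0.001], [-0.306, -0.952, -0.001], [-0.0, 0.001, -1.0]]
wrist_force: [0.1, -0.5, 0.8]
gripper_width: 1.001
gripper_force: 0.0
```

```bash
python3 - <<'E'
from h import *
print(sense()['tcp_pos'])
s=capture('side');cv2.imwrite('pics/s1.png',cv2.resize(s[120:292,100:300,::-1],None,fx=3.4,fy=3.4,interpolation=cv2.INTER_NEAREST))
E
```

```text
[0.5025277  0.23102789 0.1760178 ]
```

View pics/s1.png

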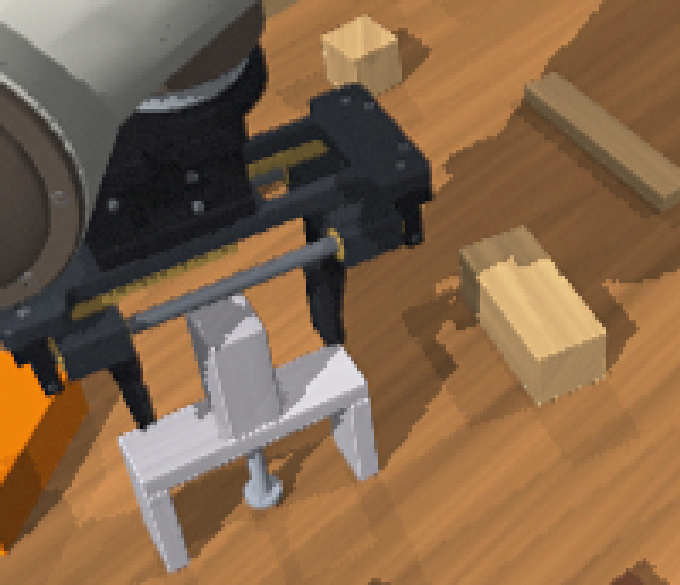

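The column at crop (235,370) sits midway between the open fingers at (135,400) and (328,310), which clear the beam. I'm closing the gripper.

>>> jog_arm(
  rows=[
    [[0, 0, 0, 0], [0, 0, 0, 0], [0, 0, 0, 0], [0, 0, 0, 0], [0, 0, 0, 0], [0, 0, 0, 0], [0, 0, 0, 0], [0, 0, 0, 0]],
  ],
  claw=0,
)

```text
time_s: 3.5
tcp_pos: [0.503, 0.2306, 0.1762]
ee_rot: [[0.952, -0.307, 0.0], [-0.307, -0.952, 0.0], [0.0, -0.0, -1.0]]
wrist_force: [-0.4, 0.0, 0.1]
gripper_width: 0.32
gripper_force: 30.0
```

>>> jog_arm(
  rows=[
    [[0, 0, -0.003, 0], [0, 0, -0.008, 0], [0, 0, -0.015, 0], [0, 0, -0.02, 0], [0, 0, -0.02, 0], [0, 0, -0.01, 0], [0, 0, -0.004, 0], [0, 0, 0, 0], [0, 0, 0, 0]],
  ],
)

```text
time_s: 4.62
tcp_pos: [0.5026, 0.2304, 0.2554]
ee_rot: [[0.952, -0.307, -0.002], [-0.307, -0.952, -0.001], [-0.001, 0.001, -1.0]]
wrist_force: [0.0, 0.4, -5.9]
gripper_width: 0.32
gripper_force: 30.0
```

```bash
python3 - <<'E'
from h import *
s=sense();print(s['tcp_pos'],s['ee_rot'],s['moment'])
s=capture('side');t=capture('top');np.savez('im2.npz',t=t,s=s)
cv2.imwrite('pics/s2.png',cv2.resize(s[130:280,120:320,::-1],None,fx=4,fy=4,interpolation=cv2.INTER_NEAREST))
E
```

```text
[0.50258091 0.23039962 0.25538102] [[ 9.51734327e-01 -3.06919160e-01 -1.54917234e-03]
 [-3.06920841e-01 -9.51734528e-01 -9.92738505e-04]
 [-1.16971034e-03  1.42029659e-03 -9.99998307e-01]] [-0.01154271 -0.00045261 -0.02974597]
```

View pics/s2.png

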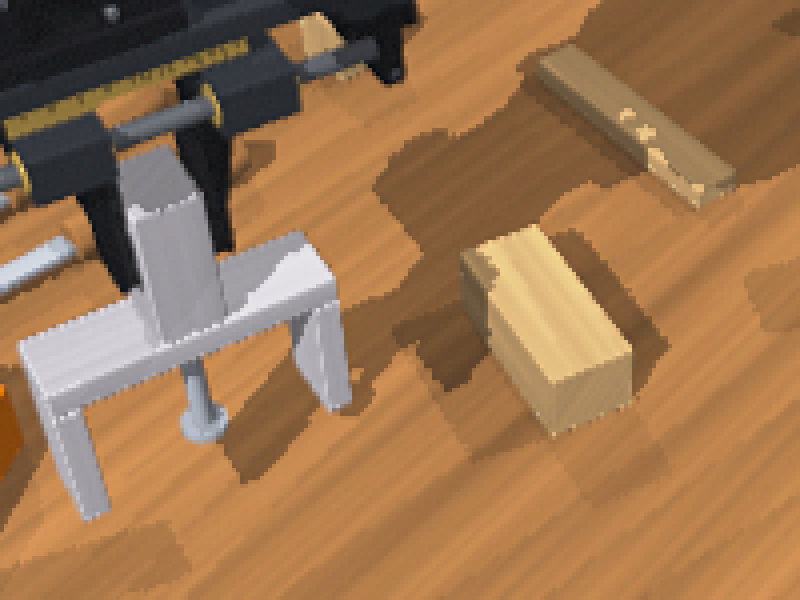

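The gauge is lifted level (wrist force −5.9 N), with legs well above block height and its foot at crop (205,422). I'm carrying it over the block.

>>> jog_arm(
  rows=[
    [[0.001, 0.008, 0, 0], [0.003, 0.018, 0, 0], [0.0045, 0.03, 0, 0], [0.005, 0.034, 0, 0], [0.005, 0.034, 0, 0], [0.0045, 0.03, 0, 0], [0.003, 0.018, 0, 0], [0.0013, 0.0099, 0, 0], [0, 0, 0, 0.03], [0, 0, 0, 0.026], [0, 0, 0, 0], [0, 0, 0, 0]],
  ],
)

```text
time_s: 6.22
tcp_pos: [0.4732, 0.0496, 0.2562]
ee_rot: [[0.933, -0.359, -0.0], [-0.359, -0.933, -0.0], [-0.0, 0.0, -1.0]]
wrist_force: [0.3, 0.4, -5.2]
gripper_width: 0.322
gripper_force: 30.0
```

```bash
python3 - <<'E'
from h import *
q=sense();print(q['tcp_pos'],np.degrees(np.arctan2(q['ee_rot'][1,1],q['ee_rot'][0,1]))%180)
s=capture('side');t=capture('top');np.savez('im3.npz',t=t,s=s)
a=cv2.resize(t[140:230,180:280,::-1],None,fx=4,fy=4,interpolation=cv2.INTER_NEAREST)
b=cv2.resize(s[130:270,190:290,::-1],None,fx=4,fy=4,interpolation=cv2.INTER_NEAREST)
o=np.zeros((560,800,3),'uint8');o[:,:400]=b;o[:360,400:]=a;cv2.imwrite('pics/s3.png',o)
E
```

```text
[0.47324049 0.04959353 0.25617404] 68.97341345152086
```

View pics/s3.png

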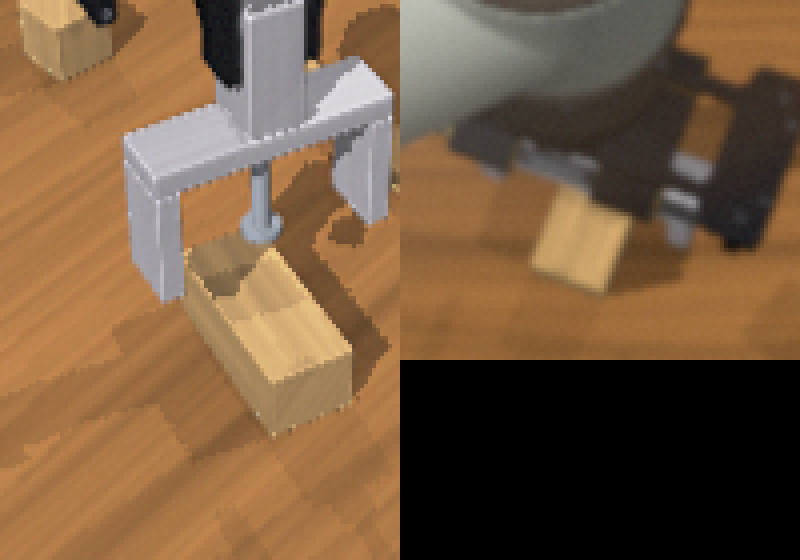

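```bash
python3 - <<'E'
from h import *
S=lambda u,v:((u+.5)/4-.5+190,(v+.5)/4-.5+130)
x=np.array([.933,-.359]);y=np.array([.359,.933])
P=[plane('side',S(*p),.080)[:2] for p in[(163,301),(182,296),(371,224),(388,216)]]
print(np.round(P,4)); c=np.mean(P,0)+.017*x;print('gauge c',c,'ang',np.degrees(np.arctan2(*(P[0]-P[3])[::-1])),np.linalg.norm(P[0]-P[3]),np.linalg.norm(P[1]-P[2]))
print('foot',plane('side',S(262,226),.088))
B=[plane('side',S(*p),z)[:2] for p,z in[((184,252),.04),((276,382),.04),((351,347),.04),((275,436),0),((351,402),0)]]
print(np.round(B,4)); cb=(B[0]+B[2])/2;print('blk c',cb,'from near end',(B[1]+B[2])/2+.05*x,(B[3]+B[4])/2+.05*x)
e=B[1]-B[0];print(np.degrees(np.arctan2(e[1],e[0]))+90,np.linalg.norm(e),'off x,y',(cb-c)@x,(cb-c)@y)
E
```

```text
[[4.811e-01 1.107e-01]
 [4.767e-01 1.028e-01]
 [4.408e-01 9.800e-03]
 [4.380e-01 2.000e-04]]
gauge c [0.47503328 0.04977463] ang 68.70039833867992 0.11860313343112357 0.09969824839149526
foot [0.47371548 0.05063429 0.088     ]
[[0.5252 0.0514]
 [0.4338 0.0879]
 [0.421  0.0483]
 [0.435  0.0874]
 [0.4206 0.0471]]
blk c [0.47307733 0.0498549 ] from near end [0.47402143 0.05012729] [0.47444671 0.04928511]
248.2634244968289 0.09840904677949282 off x,y -0.0018537164646060223 -0.0006272889733951951
```

Gauge and block agree within 2 mm and 1°. The view shows the legs on either side of the block (crop (172,298) and (380,220)) and the foot over its middle. I'm lowering.

>>> jog_arm(
  rows=[
    [[0, 0, 0.005, 0], [0, 0, 0.01, 0], [0, 0, 0.01, 0], [0, 0, 0.01, 0], [0, 0, 0.007, 0], [0, 0, 0.006, 0], [0, 0, 0.006, 0], [0, 0, 0.006, 0], [0, 0, 0.006, 0], [0, 0, 0.004, 0], [0, 0, 0.003, 0], [0, 0, 0.002, 0], [0, 0, 0, 0], [0, 0, 0, 0]],
  ],
)

```text
time_s: 8.07
tcp_pos: [0.4732, 0.0491, 0.1814]
ee_rot: [[0.933, -0.36, 0.0], [-0.36, -0.933, 0.0], [0.0, -0.0, -1.0]]
wrist_force: [-0.7, -1.3, -3.7]
gripper_width: 0.322
gripper_force: 30.0
```

>>> jog_arm(
  rows=[
    [[0, 0, 0.001, 0], [0, 0, 0.001, 0], [0, 0, 0.001, 0], [0, 0, 0.001, 0], [0, 0, 0, 0], [0, 0, 0, 0]],
  ],
)

```text
time_s: 8.82
tcp_pos: [0.4733, 0.0492, 0.1773]
ee_rot: [[0.933, -0.36, 0.0], [-0.36, -0.933, 0.0], [0.0, -0.0, -1.0]]
wrist_force: [-0.5, -0.0, -3.2]
gripper_width: 0.319
gripper_force: 30.0
```

>>> jog_arm(
  rows=[
    [[0, 0, 0.0005, 0], [0, 0, 0.0005, 0], [0, 0, 0, 0], [0, 0, 0, 0]],
  ],
)

```text
time_s: 9.32
tcp_pos: [0.4732, 0.0492, 0.1763]
ee_rot: [[0.933, -0.36, 0.0], [-0.36, -0.933, 0.0], [0.0, -0.0, -1.0]]
wrist_force: [0.6, 0.7, -2.5]
gripper_width: 0.32
gripper_force: 30.0
```

>>> jog_arm(
  rows=[
    [[0, 0, 0.0005, 0], [0, 0, 0, 0], [0, 0, 0, 0]],
  ],
)

```text
time_s: 9.7
tcp_pos: [0.4733, 0.0492, 0.1762]
ee_rot: [[0.933, -0.359, 0.001], [-0.359, -0.933, 0.0], [0.001, -0.0, -1.0]]
wrist_force: [-2.0, -0.5, 1.1]
gripper_width: 0.318
gripper_force: 30.0
```

The wrist force went from −2.5 to +1.1 N at the original standing height, so the legs are on the bench. I'm releasing, then checking.

>>> jog_arm(
  rows=[
    [[0, 0, 0, 0], [0, 0, 0, 0], [0, 0, 0, 0], [0, 0, 0, 0], [0, 0, 0, 0], [0, 0, 0, 0]],
  ],
  claw=0.9,
)

```text
time_s: 10.45
tcp_pos: [0.4731, 0.0491, 0.1757]
ee_rot: [[0.933, -0.36, 0.0], [-0.36, -0.933, -0.0], [0.0, -0.0, -1.0]]
wrist_force: [-0.8, 0.0, -0.1]
gripper_width: 0.868
gripper_force: 0.0
```

>>> jog_arm(
  rows=[
    [[0, 0, -0.005, 0], [0, 0, -0.015, 0], [0, 0, -0.025, 0], [0, 0, -0.03, 0], [0, 0, -0.03, 0], [0, 0, -0.02, 0], [0, 0.06, 0, 0], [0, 0.06, 0, 0], [0, 0.06, 0, 0], [0, 0.05, 0, 0], [0, 0, 0, 0], [0, 0, 0, 0], [0, 0, 0, 0]],
  ],
)

```text
time_s: 12.08
tcp_pos: [0.3909, -0.1647, 0.3009]
ee_rot: [[0.934, -0.358, 0.0], [-0.358, -0.934, 0.0], [0.0, -0.0, -1.0]]
wrist_force: [-0.7, 0.3, 0.6]
gripper_width: 0.903
gripper_force: 0.0
```

```bash
python3 - <<'E'
from h import *
s=capture('side');t=capture('top');np.savez('im4.npz',t=t,s=s)
a=cv2.resize(t[140:230,180:280,::-1],None,fx=4,fy=4,interpolation=cv2.INTER_NEAREST)
b=cv2.resize(s[130:270,190:290,::-1],None,fx=4,fy=4,interpolation=cv2.INTER_NEAREST)
o=np.zeros((560,800,3),'uint8');o[:,:400]=b;o[:360,400:]=a;cv2.imwrite('pics/s4.png',o)
E
```

```text
(no output)
```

View pics/s4.png

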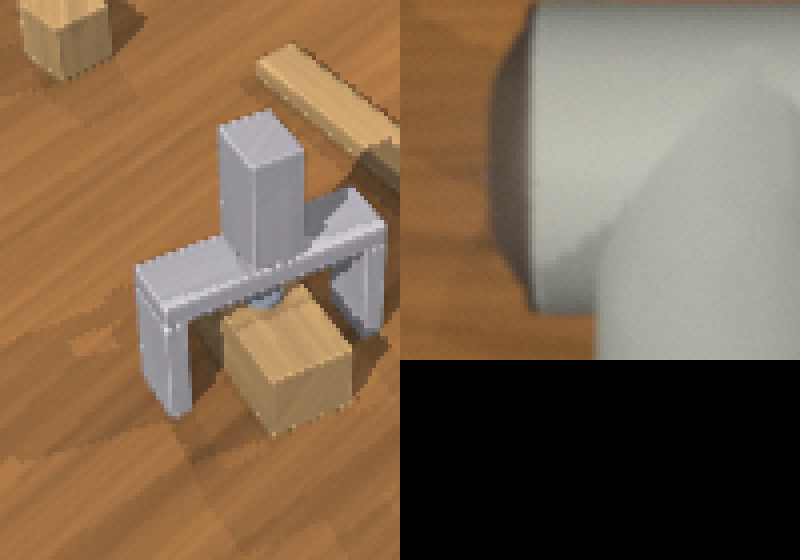

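The gauge stands astride the block with its legs at crop (180,415) and (372,333) and its foot on the top at (265,298). The block's corners at (276,382) and (275,436) haven't moved, and the arm is clear. I'm handing in.

```bash
python3 -c "from station import *;print(finish_job())"
```

```text
the job is handed in; nothing more can be done
None
```

The gauge is standing astride the middle of the pale wooden block, legs on the bench and foot resting on its top, released with the block unmoved and the arm clear; I handed the job in at about 12 s.

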